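Load a vial into the push-to-open reader

ROBOT

A 6-joint arm with a two-finger parallel gripper is mounted at the origin on a cart in front of the work surface, level with it; the furniture and walls round the work are solid. World frame = base frame: x ahead of the robot, y to its left, z up, the work surface at z = 0. Lengths are in mm, angles in rad, forces in N, time in s.
With the tool pointing down it reaches from about 350 to 975 mm from the base axis. Payload 7.1 kg.
Tool frame: the origin (TCP) lies midway between the tips of the shut fingers; the grasp point (between the pads) lies ctrl.grip_point_offset behind it (ctrl.grip_point_offset is the distance from the TCP to the grasp point, in mm); z points along the fingers, y is the line along which they close (so a half turn about z gives the same grasp; the last joint's range is limited). The gripper opens to 88 mm and grips with 3 to 60 N. Pads are 20 mm wide; open, the fingers measure 115 mm over their backs; the gripper's body (75 mm by 178 mm) begins 61 mm behind the grasp point.
Start: joints at [-1.16, 0.423, 1.63, -0, 1.089, -0.019], TCP at [260.445, -568.131, 222.675] pointing down, gripper open.
Joint ranges: [-3, 3], [-0.9, 2.11], [0.09, 2.58], [-1.31, 4.45], [0.11, 2.69], [-2.54, 2.54]. Speed limits (rad/s): [2.39, 2.39, 3.01, 3.14, 3.14, 3.14].

INTERFACE

Orientations are given as a rotation vector (axis times angle).
In Python, from workcell import ctrl, get_image, close_job, finder gives the robot as it stands.
- The arm moves only by the tool servo_tool, never from a script. Its argument "deltas" is a list of rows, each a list of 2 entries, a list of its own where there are three numbers: the shift along the tool's x, y, z in mm, then the turn, a rotation vector about the tool's x, y, z in rad. A call has 1 to 5 rows; each row is the pose to reach, as a shift and turn from the pose commanded when the call began, along the tool's axes at that moment; what a row does not reach only later rows make up. A row lasts 1/12 s, in which the tool goes at most 41.7 mm and 7.16 degrees, less where a joint would pass 70% of its speed; a pose out of reach is approached as far as the arm can. A call with a gripper value outside its range is refused whole. "grip" is the closure, from -1 (fully open) to 1 (shut), so that 0 is half open, set as the call begins (left out, the last holds). The fingers move at their own pace and stop on an object; the grip force is fixed at half the most. Time passes only in rows, so rows that repeat a pose let the fingers close. It gives the time, the measured TCP pose, the force, the opening and the grip force at its end, in the units of the state.
- ctrl.get_obs(): the state, without advancing time (a new reading comes with each control period).
- get_image(name): name is "side" or "top" or "wrist"; returns a dict with "frame" (420x560x3 uint8, blue, green, red), "depth" (420x560 float32, mm along the optical axis (not along the pixel's ray), 0 where there is no reading), "K" (3x3 intrinsics, pixels), "pose" (4x4, takes a point from camera to world coordinates). Camera axes: x right, y down, z forward; pixel columns grow to the right and rows downward; lengths in mm; the calibration is good to about 2 mm. A picture is of the moment at which its call begins.
- close_job(): hands the job in; it is judged then, once.
Trained networks look in a picture, given as the dict that the camera call returned (one of the last four; its "shot" number tells which), for a name from the list of things; names that differ only in an ending like _2 or _b are one class to them, and where a whole thing is asked for, a point or a joint stands for the part that bears it (a point fixed in the world has none). Each returns a list of dicts, best first, with "score" (0 to 1); they miss things now and then, are a little off and sometimes report something else, mostly with a low value. They report only what shows in the picture. A call takes as long as a camera call.
- finder.search_frame(query, picture): "rect" ([centre column, centre row, width, height] as shares, 0 to 1, of the picture: columns of its width, rows of its height, round what is visible of it).
- finder.silhouettes(query, picture): "mask" (420x560 bool, what is visible of it) and "rect" ([centre column, centre row, width, height] as shares, 0 to 1, of the picture: columns of its width, rows of its height, round what is visible of it).
The state is a dict: "t": time; "qpos": joint angles; "qvel": joint speeds; "joint_torque": joint torques, N m; "ee_pos": TCP position; "orientation": TCP orientation; "ft_force": force on the tool from outside, world axes, zero at the start; "moment": the same for the moment, N m; "width": finger opening in mm; "grasp_force": force on a finger pad.
Only numpy, scipy, OpenCV 4.12 (cv2) and the standard library are available. Lean on these libraries where they do the work, as an engineer would, in place of code of your own. Each camera call takes 0.05 s, during which the arm holds its last target. There are 200 camera calls.

TASK

Load the white-capped sample into the vial reader: press the reader's closed sample drawer until its touch latch lets go and the drawer springs out, stand the white-capped vial upright all the way down in the drawer's well, and then push the drawer home until the latch catches and it stays shut by itself. Be gentle: do not force the drawer against its stop or the glass into the well, do not let the vial drop, and leave the other things where they are.

Things in the scene. Friction and masses are not known exactly. Their poses are not given: they have to be found in the camera images.
- reader: white bench instrument, fixed to the worktop, 190 deep (x) x 170 wide (y) x 82 high. Origin: centre of its underside; its front faces its own -x. The sample drawer is at its y = +25, a dark display and keys at the other side of the front. More than 12 N from the robot on the reader or its drawer counts as forcing it.
- drawer_front (a point): centre of the outer face of the drawer's flat white front panel, at its round press mark, 38 mm above the worktop. Panel 92 wide, 68 high (6 to 74 mm above the worktop), 8 thick, smooth. Axes as the reader's: the drawer slides out along -x. Held shut, the panel stands 13.5 mm in front of the case. Press it with the fingertips: a hand held low strikes the panel's top edge.
- well (a point): centre of the floor of the round well in the drawer's aluminium block (46 x x 60 y mm, top 37 mm above the worktop), 33 mm behind the panel's outer face. Floor 11 mm above the worktop, well 26 deep, 18 wide, with a 2 mm chamfer. Axes as the reader's. Moves with the drawer.
- drawer (a joint): travel, m: 0 held shut by its touch latch, 0.060 sprung out, negative pressed in past shut. Its spring takes 4 N (out) to 7 N (shut and beyond) to push back. The latch trips just before the hard stop, 4 to 12 mm past 0: this depth is hidden, differs each time and is felt as a steep rise over 7 N. Let back then, it springs out (from shut) or is caught at 0 (from out).
- rack: white vial rack, 46 (x) x 110 (y) x 34 high, fixed, top plate 34 mm above the worktop with 2 x 3 holes; vials stand on its base plate, 4 mm above the worktop. Origin: centre of its underside.
- white_vial: the sample: glass vial with a WHITE ribbed cap, 16 across, 51 high, cap from 41 to 51 mm up (14 across), standing in the rack. Origin: centre of its underside, z up.
- amber_vial: glass vial like the sample but with a black cap and pale contents, in the rack; leave alone. Origin: centre of its underside.
- clear_vial: empty glass vial with a black cap, in the rack; leave alone. Origin: centre of its underside.
- marker: white felt marker with a red cap, 128 x 16 x 18, lying on the green notebook (12 thick); leave alone. Origin: centre of its underside.
- tweezers: steel tweezers, 116 x 12 x 8, lying on the worktop; leave alone. Origin: centre of its underside.

How it is judged:
By the outcome, as a careful person would: the job done as asked, in the order asked, and still so for the second after the job is handed in, with the robot touching nothing.
It also fails if it takes over 72 s, if anything falls off the work surface, if the arm or the gripper's body presses on something with over 40 N, if the wrist force passes 120 N, or if a joint passes its speed limit or range.

## Working session

There is one attempt and no reset: what is moved stays moved. The work goes in short steps, Python scripts to look and compute and a tool call to move; the robot and the scene stay as the last step left them, time stands still between calls to the robot, and variables do not carry over. Pictures are saved under pics/ and viewed, at most 10 in all, crops included, and the job is handed in when it is done.

Besides the shell and the picture viewer there is one more tool, called after "Call:" by a JSON object that holds its "fn" and its "kwargs". servo_tool: Moves the arm, as the interface text tells. Its arguments: {"type":"object","properties":{"deltas":{"type":"array","items":{"type":"array"}},"grip":{"type":"number"}},"required":["deltas"]}

```bash
mkdir -p pics; ls; cat > h.py <<'E'
import numpy as np,cv2
from workcell import ctrl,get_image,close_job,finder
def pts(p,mask=None):
    d=p["depth"];K=p["K"];v,u=np.nonzero((d>0)&(mask if mask is not None else True))
    z=d[v,u];c=np.stack([(u-K[0,2])*z/K[0,0],(v-K[1,2])*z/K[1,1],z,np.ones_like(z)])
    return (p["pose"]@c)[:3].T
E
python3 - <<'E'
from h import *
o=ctrl.get_obs();print(o,ctrl.grip_point_offset)
ims=[]
for n in("top","side"):
    p=get_image(n);cv2.imwrite(f"pics/{n}0.png",p["frame"]);print(n,p["pose"].round(2).tolist(),p["K"][0,0])
    for q in("reader","drawer_front","well","rack","white_vial","amber_vial","clear_vial","marker","tweezers"):
        for r in finder.silhouettes(q,p)[:2]:
            P=pts(p,r["mask"])
            if len(P): print(q,round(r["score"],2),(np.array(r["rect"])*[560,420,560,420]).round(),"med",np.median(P,0).round(1),"lo",np.percentile(P,2,0).round(),"hi",np.percentile(P,98,0).round())
E
```

```text
pics
{'t': 0.0, 'qpos': array([-1.16001725e+00,  4.23825710e-01,  1.63068024e+00, -1.01811631e-05,
        1.08861051e+00, -1.90157592e-02]), 'qvel': array([-0.00075286, -0.00127632, -0.00105563,  0.00021766,  0.0018508 ,
       -0.00064462]), 'joint_torque': array([-2.16960630e-03, -5.44630337e+01, -2.73669237e+01,  6.41964586e-02,
        2.26752344e-02, -1.31184329e-04]), 'ee_pos': array([ 260.21765518, -567.64206921,  221.91498472]), 'orientation': array([-3.06787041e+00, -6.69624748e-01,  4.79531828e-04]), 'ft_force': array([-1.11886131,  0.36780716,  1.23468101]), 'moment': array([-0.02408168, -0.00674017,  0.02270155]), 'grasp_force': 0.0, 'width': 87.89496557220724} 18.700000000000003
top [[-0.02, -1.0, 0.06, 533.06], [-1.0, 0.02, 0.02, 96.27], [-0.02, -0.06, -1.0, 936.23], [0.0, 0.0, 0.0, 1.0]] 425.65109113303834
reader 0.85 [226. 162.  97. 120.] med [700.7 222.9  82.6] lo [595. 139.  32.] hi [802. 306.  86.]
drawer_front 0.59 [224. 208.  46.  13.] med [599.9 232.6  40.6] lo [587. 191.  10.] hi [618. 273.  77.]
well 0.73 [221. 210.  45.  18.] med [599.7 234.5  40.6] lo [587.
[... 1170 characters left out ...]
 [239. 270.   8.   9.] med [ 514.1 -104.4   48. ] lo [ 507. -110.   36.] hi [520. -97.  57.]
amber_vial 0.46 [241. 252.   7.   6.] med [513.7 -33.1  48.6] lo [507. -38.  40.] hi [518. -27.  57.]
clear_vial 0.44 [241. 253.   7.   8.] med [513.7 -33.6  48.6] lo [509. -38.  39.] hi [518. -29.  57.]
clear_vial 0.41 [250. 266.   9.  19.] med [533.4 -68.9  44.2] lo [527. -73.   7.] hi [540. -59.  57.]
marker 0.57 [243. 273.  21.  42.] med [ 526.4 -107.8   33.1] lo [ 501. -120.    3.] hi [545. -14.  37.]
marker 0.45 [215. 184.  10.  20.] med [409.4 351.3  27.4] lo [388. 307.  19.] hi [426. 417.  31.]
tweezers 0.31 [281. 199.  14.  37.] med [600.7 215.2  38.1] lo [583. 189.   0.] hi [617. 396.  76.]
```

```bash
python3 - <<'E'
from h import *
a=cv2.imread("pics/top0.png")[80:380,100:480];b=cv2.imread("pics/side0.png")[140:320,180:400]
cv2.imwrite("pics/a.png",cv2.resize(a,None,fx=2,fy=2,interpolation=3));cv2.imwrite("pics/b.png",cv2.resize(b,None,fx=3.2,fy=3.2,interpolation=3))
E
```

```text
(no output)
```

View pics/a.png

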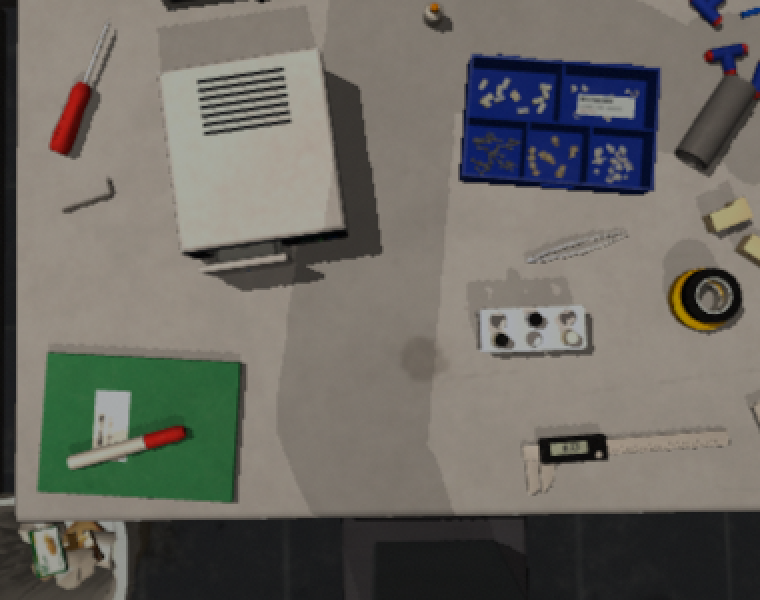

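View pics/b.png

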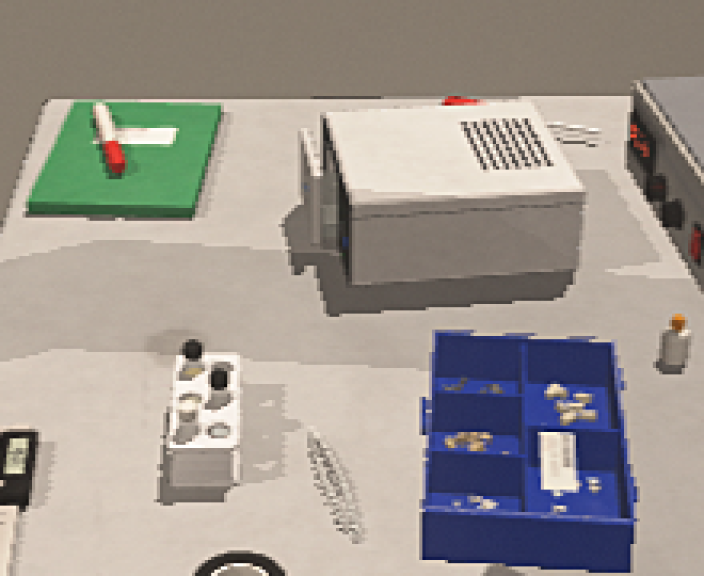

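Top crop: the reader is at upper left with its drawer panel at (245,263), and the rack at (535,330). The white-capped vial is in the front-right hole (571,338), with black caps at (501,340) and (536,319). The side crop agrees. Next I'll fit the reader and the rack.

```bash
python3 - <<'E'
from h import *
for n in("top","side"):
    p=get_image(n);P=pts(p)
    def sel(x0,x1,y0,y1,z0,z1): return P[(P[:,0]>x0)&(P[:,0]<x1)&(P[:,1]>y0)&(P[:,1]<y1)&(P[:,2]>z0)&(P[:,2]<z1)]
    for nm,b in dict(case=(570,850,110,330,79,90),panel=(570,625,170,300,40,77.5),panelf=(570,625,170,300,15,60),rack=(480,560,-130,0,30,38),cap=(500,526,-120,-90,44,60),black=(500,526,-45,-15,46,60),black2=(524,545,-80,-55,46,60)).items():
        S=sel(*b)
        if len(S)<4: continue
        r=cv2.minAreaRect(S[:,:2].astype(np.float32));print(n,nm,len(S),np.round(r[0],1),np.round(r[1],1),round(r[2],1),"mean",S.mean(0).round(1),"zmax",S[:,2].max().round(1))
        if "panel" in nm:
            l=np.polyfit(S[:,1],S[:,0],1);print("  line slope",l[0].round(3),"x at mean",np.polyval(l,S[:,1].mean()).round(1), "y",np.percentile(S[:,1],[1,99]).round(1))
E
```

```text
top case 7544 [701.4 222.5] [209.5 170.1] 7.2 mean [709.5 223.1  82.8] zmax 88.2
top panel 319 [603.8 230.8] [ 25.4 124.4] 8.2 mean [599.1 233.3  67.1] zmax 77.3
  line slope -0.126 x at mean 599.1 y [173.4 292. ]
top panelf 333 [603.9 232.2] [ 26.4 124.3] 6.6 mean [605.8 234.1  36.8] zmax 59.3
  line slope -0.093 x at mean 605.8 y [173.9 292. ]
top rack 812 [522.  -64.9] [ 46.  110.7] 1.2 mean [522.1 -63.4  34.8] zmax 38.0
top cap 42 [ 512.9 -100.5] [12.8 12.9] 41.2 mean [512.6 -99.9  54.4] zmax 59.1
top black 37 [511.3 -28.5] [11.7 11.9] 45.5 mean [511.3 -28.5  55.4] zmax 59.0
top black2 39 [531.1 -63.9] [12.5 11.8] 1.0 mean [531.9 -64.   55.2] zmax 58.4
side case 2077 [710.8 222. ] [190.5 177.8] 7.1 mean [710.6 214.3  83.2] zmax 87.5
side panel 175 [606.4 233.4] [ 29.7 124.9] 6.6 mean [601.2 230.7  61.4] zmax 77.4
  line slope -0.052 x at mean 601.2 y [173.  293.8]
side panelf 236 [606.6 231.8] [ 29.6 125.4] 6.5 mean [605.6 225.8  36.4] zmax 60.0
  line slope -0.03 x at mean 605.6 y [174.4 290.6]
side rack 441 [522.6 -64. ] [ 45.7 115.6] 0.9 mean [523.7 -72.7  34.6] zmax 37.9
side cap 45 [ 513.7 -100.6] [13.6 13. ] 73.2 mean [ 514.  -102.6   52. ] zmax 57.6
side black 35 [511.2 -28.9] [16.1 13.5] 55.0 mean [512.6 -30.8  52.9] zmax 57.1
side black2 37 [532.5 -66.2] [11.2 12. ] 42.4 mean [532.6 -67.   53.3] zmax 58.7
```

```bash
cat >> h.py <<'E'
from scipy.spatial.transform import Rotation as R
def go(t,yaw):
    o=ctrl.get_obs();A=R.from_rotvec(o["orientation"]);B=R.from_euler("z",yaw)*R.from_euler("x",np.pi)
    print("t",round(o["t"],2),"pos",o["ee_pos"].round(1),"shift",A.inv().apply(np.array(t)-o["ee_pos"]).round(1),"turn",(A.inv()*B).as_rotvec().round(3),"F",o["ft_force"].round(1),"w",round(o["width"],1))
RC=np.array([710.7,222.3]);RY=0.125
def rd(x,y): return RC+[x*np.cos(RY)-y*np.sin(RY),x*np.sin(RY)+y*np.cos(RY)]
E
python3 -c "
from h import *
print(rd(-108.5,25),rd(-135.5,25));go([*rd(-170,25),200],RY)"
```

```text
[599.92968477 233.57773311] [573.14034776 230.21151531]
t 1.1 pos [ 260.5 -568.1  222.7] shift [ 584.  -605.8   22.7] turn [ 0.    -0.     0.305] F [ 0.3 -0.3 -0. ] w 87.6
```

Call:
{"fn": "servo_tool", "kwargs": {"deltas": [[[28, -30, 1], [0, 0, 0.1]], [[56, -58, 2], [0, 0, 0.2]], [[84, -87, 3], [0, 0, 0.305]], [[112, -116, 4], [0, 0, 0.305]], [[140, -145, 5], [0, 0, 0.305]]], "grip": 1}}

```text
t: 1.52
ee_pos: [327.4, -376.3, 217.7]
orientation: [3.135, 0.194, 0.0]
ft_force: [-0.1, 0.2, 0.2]
width: 57.9
grasp_force: 0.0
```

```bash
python3 -c "
from h import *
go([*rd(-170,25),150],RY)"
```

```text
t 1.52 pos [ 327.4 -376.3  217.7] shift [ 284.1 -571.6   67.6] turn [ 0.    -0.    -0.001] F [-0.1  0.2  0.2] w 57.9
```

Call:
{"fn": "servo_tool", "kwargs": {"deltas": [[[18, -36, 0], [0, 0, 0]], [[36, -72, 0], [0, 0, 0]], [[54, -108, 0], [0, 0, 0]], [[72, -144, 0], [0, 0, 0]], [[90, -180, 0], [0, 0, 0]]]}}

```text
t: 1.93
ee_pos: [394.5, -186.5, 218.0]
orientation: [3.135, 0.195, 0.001]
ft_force: [1.2, -0.3, -0.1]
width: 24.9
grasp_force: 0.0
```

Call:
{"fn": "servo_tool", "kwargs": {"deltas": [[[18, -36, 0], [0, 0, 0]], [[36, -72, 0], [0, 0, 0]], [[54, -108, 0], [0, 0, 0]], [[72, -144, 0], [0, 0, 0]], [[90, -180, 0], [0, 0, 0]]]}}

```text
t: 2.35
ee_pos: [461.5, 3.7, 218.0]
orientation: [3.135, 0.196, 0.001]
ft_force: [0.9, 0.4, 0.0]
width: 0.7
grasp_force: 0.0
```

Call:
{"fn": "servo_tool", "kwargs": {"deltas": [[[18, -36, 12], [0, 0, 0]], [[36, -72, 24], [0, 0, 0]], [[54, -108, 36], [0, 0, 0]], [[72, -144, 50], [0, 0, 0]], [[90, -180, 68], [0, 0, 0]]]}}

```text
t: 2.77
ee_pos: [527.6, 190.1, 151.5]
orientation: [-3.135, -0.197, -0.003]
ft_force: [0.4, 0.1, -0.1]
width: 0.2
grasp_force: 0.0
```

```bash
python3 - <<'E'
from h import *
go([*rd(-150,25),38],RY)
p=get_image("wrist");cv2.imwrite("pics/w1.png",p["frame"])
P=pts(p);S=P[(abs(P[:,0]-600)<40)&(abs(P[:,1]-233)<70)&(P[:,2]>60)&(P[:,2]<79)]
L=(S[:,:2]-RC)@np.array([[np.cos(RY),-np.sin(RY)],[np.sin(RY),np.cos(RY)]])
print(len(S));print(np.percentile(L,[2,20,50,80,98],0).round(1))
E
```

```text
t 2.77 pos [527.6 190.1 151.5] shift [ 35.5 -34.  113.6] turn [-0.    -0.002  0.   ] F [ 0.4  0.1 -0.1] w 0.2
3600
[[-116.   -43.8]
 [-113.6   -9.9]
 [-109.4   22.5]
 [ -94.    56.4]
 [ -91.8   83.9]]
```

View pics/w1.png

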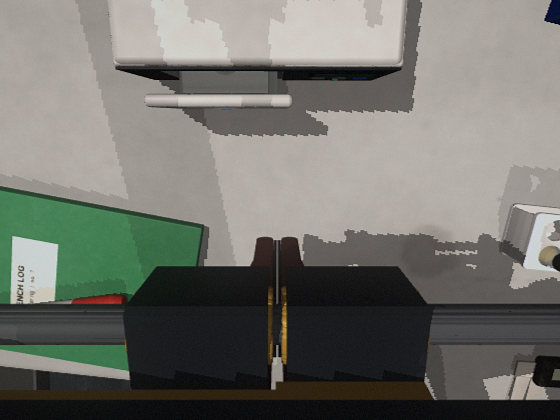

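Wrist view: the drawer panel at (218,101) is parallel to the image rows, so the yaw is right. The shut fingertips are at (277,245). I'll line up and lower.

Call:
{"fn": "servo_tool", "kwargs": {"deltas": [[[9, -9, 28], [0, 0, 0]], [[18, -17, 56], [0, 0, 0]], [[27, -26, 85], [0, 0, 0]], [[35, -34, 114], [0, 0, 0]], [[35, -34, 114], [0, 0, 0]]]}}

```text
t: 3.23
ee_pos: [555.0, 225.9, 32.2]
orientation: [3.133, 0.197, -0.01]
ft_force: [-0.6, 0.7, 0.2]
width: 0.6
grasp_force: 0.0
```

Call:
{"fn": "servo_tool", "kwargs": {"deltas": [[[6, 0, 0], [0, 0, 0]], [[12, 0, 0], [0, 0, 0]], [[16, 0, 0], [0, 0, 0]], [[20, 0, 0], [0, 0, 0]]]}}

```text
t: 3.57
ee_pos: [578.8, 228.3, 39.7]
orientation: [-3.135, -0.195, -0.005]
ft_force: [-0.2, 0.8, 0.1]
width: 0.6
grasp_force: 0.0
```

```bash
python3 - <<'E'
from h import *
go([*rd(-118.5,25),38],RY)
E
```

```text
t 3.57 pos [578.8 228.3  39.7] shift [11.6 -2.6  1.7] turn [-0.001 -0.003 -0.001] F [-0.2  0.8  0.1] w 0.6
```

Call:
{"fn": "servo_tool", "kwargs": {"deltas": [[[2, -1, 0], [0, 0, 0]], [[4, -2, 1], [0, 0, 0]], [[6, -2, 1], [0, 0, 0]], [[6, -2, 1], [0, 0, 0]]]}}

```text
t: 3.9
ee_pos: [581.6, 230.7, 36.4]
orientation: [3.135, 0.196, -0.004]
ft_force: [-3.4, -0.3, 1.2]
width: 0.6
grasp_force: 2.2
```

Call:
{"fn": "servo_tool", "kwargs": {"deltas": [[[2, 0, 0], [0, 0, 0]], [[3, 0, 0], [0, 0, 0]], [[3, 0, 0], [0, 0, 0]]]}}

```text
t: 4.15
ee_pos: [584.0, 230.9, 36.1]
orientation: [3.135, 0.196, -0.005]
ft_force: [-5.4, -0.6, 1.4]
width: 0.2
grasp_force: 3.0
```

Call:
{"fn": "servo_tool", "kwargs": {"deltas": [[[1, 0, 0], [0, 0, 0]], [[2, 0, 0], [0, 0, 0]], [[2, 0, 0], [0, 0, 0]]]}}

```text
t: 4.4
ee_pos: [585.9, 231.2, 36.0]
orientation: [3.135, 0.196, -0.006]
ft_force: [-6.9, -1.3, 1.1]
width: 0.6
grasp_force: 3.0
```

Call:
{"fn": "servo_tool", "kwargs": {"deltas": [[[1, 0, 0], [0, 0, 0]], [[2, 0, 0], [0, 0, 0]], [[2, 0, 0], [0, 0, 0]]]}}

```text
t: 4.65
ee_pos: [587.8, 231.4, 36.0]
orientation: [3.135, 0.196, -0.006]
ft_force: [-6.3, -0.7, 1.7]
width: 0.5
grasp_force: 3.1
```

Call:
{"fn": "servo_tool", "kwargs": {"deltas": [[[1, 0, 0], [0, 0, 0]], [[1, 0, 0], [0, 0, 0]]]}}

```text
t: 4.82
ee_pos: [588.7, 231.5, 35.9]
orientation: [3.135, 0.196, -0.006]
ft_force: [-6.4, -0.6, 1.3]
width: 1.1
grasp_force: 3.1
```

Call:
{"fn": "servo_tool", "kwargs": {"deltas": [[[1, 0, 0], [0, 0, 0]], [[1, 0, 0], [0, 0, 0]]]}}

```text
t: 4.98
ee_pos: [589.7, 231.6, 35.9]
orientation: [3.135, 0.196, -0.006]
ft_force: [-6.4, -0.0, 2.1]
width: 0.3
grasp_force: 3.2
```

Call:
{"fn": "servo_tool", "kwargs": {"deltas": [[[1, 0, 0], [0, 0, 0]], [[1, 0, 0], [0, 0, 0]]]}}

```text
t: 5.15
ee_pos: [590.7, 231.8, 35.9]
orientation: [3.135, 0.196, -0.006]
ft_force: [-6.1, -0.7, 2.5]
width: 0.4
grasp_force: 3.1
```

Call:
{"fn": "servo_tool", "kwargs": {"deltas": [[[1, 0, 0], [0, 0, 0]], [[1, 0, 0], [0, 0, 0]]]}}

```text
t: 5.32
ee_pos: [591.7, 231.9, 35.9]
orientation: [3.135, 0.196, -0.006]
ft_force: [-7.3, -1.3, 2.3]
width: 0.6
grasp_force: 3.1
```

Call:
{"fn": "servo_tool", "kwargs": {"deltas": [[[0.5, 0, 0], [0, 0, 0]], [[0.5, 0, 0], [0, 0, 0]]]}}

```text
t: 5.48
ee_pos: [592.1, 231.9, 35.9]
orientation: [3.135, 0.196, -0.006]
ft_force: [-7.3, -0.4, 2.4]
width: 0.2
grasp_force: 3.3
```

Call:
{"fn": "servo_tool", "kwargs": {"deltas": [[[0.5, 0, 0], [0, 0, 0]], [[0.5, 0, 0], [0, 0, 0]]]}}

```text
t: 5.65
ee_pos: [592.5, 232.0, 35.9]
orientation: [3.135, 0.196, -0.006]
ft_force: [-7.1, -1.3, 2.0]
width: 0.5
grasp_force: 3.3
```

Call:
{"fn": "servo_tool", "kwargs": {"deltas": [[[0.5, 0, 0], [0, 0, 0]], [[0.5, 0, 0], [0, 0, 0]]]}}

```text
t: 5.82
ee_pos: [592.9, 232.0, 35.9]
orientation: [3.134, 0.196, -0.007]
ft_force: [-6.9, -0.3, 2.9]
width: 0.4
grasp_force: 3.5
```

Call:
{"fn": "servo_tool", "kwargs": {"deltas": [[[0.5, 0, 0], [0, 0, 0]], [[0.5, 0, 0], [0, 0, 0]]]}}

```text
t: 5.98
ee_pos: [593.1, 232.0, 35.9]
orientation: [3.134, 0.196, -0.008]
ft_force: [-7.8, -1.2, 3.4]
width: 0.5
grasp_force: 4.1
```

Call:
{"fn": "servo_tool", "kwargs": {"deltas": [[[0.5, 0, 0], [0, 0, 0]], [[0.5, 0, 0], [0, 0, 0]]]}}

```text
t: 6.15
ee_pos: [593.2, 232.1, 35.8]
orientation: [3.134, 0.196, -0.009]
ft_force: [-9.0, -1.2, 3.9]
width: 1.0
grasp_force: 4.6
```

The force is rising steeply and the tool has stopped advancing, so this is the stop. I'll let back.

Call:
{"fn": "servo_tool", "kwargs": {"deltas": [[[-8, 0, 0], [0, 0, 0]], [[-18, 0, 0], [0, 0, 0]], [[-28, 0, 0], [0, 0, 0]], [[-38, 0, 0], [0, 0, 0]], [[-38, 0, 0], [0, 0, 0]]]}}

```text
t: 6.57
ee_pos: [554.9, 227.3, 36.0]
orientation: [3.134, 0.196, -0.006]
ft_force: [-5.5, -0.0, -2.5]
width: 0.3
grasp_force: 2.8
```

Call:
{"fn": "servo_tool", "kwargs": {"deltas": [[[-10, 0, 0], [0, 0, 0]], [[-20, 0, 0], [0, 0, 0]], [[-32, 0, 0], [0, 0, 0]], [[-46, 0, 0], [0, 0, 0]], [[-60, 0, 0], [0, 0, 0]]]}}

```text
t: 6.98
ee_pos: [498.8, 220.7, 37.0]
orientation: [-3.135, -0.196, -0.004]
ft_force: [0.9, -0.9, -0.1]
width: 0.8
grasp_force: 0.0
```

Call:
{"fn": "servo_tool", "kwargs": {"deltas": [[[0, 10, -40], [0, 0, 0]], [[0, 30, -75], [0, 0, 0]], [[0, 60, -100], [0, 0, 0]], [[0, 90, -125], [0, 0, 0]], [[0, 100, -150], [0, 0, 0]]], "grip": 0.36}}

```text
t: 7.4
ee_pos: [511.6, 118.7, 188.3]
orientation: [3.135, 0.194, 0.005]
ft_force: [0.4, 0.8, -0.1]
width: 27.7
grasp_force: 0.0
```

```bash
python3 - <<'E'
from h import *
ps={n:get_image(n) for n in("wrist","top","side")}
go([513.5,-101,120],0.02)
cv2.imwrite("pics/w2.png",ps["wrist"]["frame"])
cv2.imwrite("pics/t2.png",cv2.resize(ps["top"]["frame"][130:270,150:300],None,fx=4,fy=4,interpolation=3))
M=np.array([[np.cos(RY),-np.sin(RY)],[np.sin(RY),np.cos(RY)]])
for n,p in ps.items():
    P=pts(p);L=np.c_[(P[:,:2]-RC)@M,P[:,2]]
    for nm,(x0,x1,y0,y1,z0,z1) in dict(ptop=(-185,-145,-50,100,66,80),block=(-160,-97,-15,65,33,41),floor=(-160,-100,5,45,5,20),casetop=(-110,110,-100,100,79,86)).items():
        S=L[(L[:,0]>x0)&(L[:,0]<x1)&(L[:,1]>y0)&(L[:,1]<y1)&(L[:,2]>z0)&(L[:,2]<z1)]
        if len(S)>5: print(n,nm,len(S),np.percentile(S,[1,50,99],0).round(1).tolist())
E
```

```text
t 7.55 pos [513.  120.9 188.8] shift [-27.2 220.3  68.5] turn [-0.001 -0.007  0.103] F [-0.2 -1.   0.6] w 28.3
wrist ptop 1448 [[-174.7, -18.3, 66.3], [-170.7, 26.4, 72.7], [-166.9, 70.6, 74.6]]
wrist block 3608 [[-159.6, -2.8, 33.9], [-137.6, 27.2, 36.3], [-119.3, 56.6, 38.0]]
wrist floor 1268 [[-148.8, 5.4, 9.0], [-110.4, 28.4, 13.7], [-100.1, 44.4, 18.5]]
wrist casetop 8378 [[-94.5, -80.5, 79.1], [-83.3, 0.8, 81.1], [-73.8, 83.2, 83.0]]
top block 313 [[-148.5, -3.2, 33.6], [-131.7, 25.4, 37.8], [-119.9, 56.0, 40.5]]
top floor 191 [[-147.1, 5.5, 9.3], [-111.7, 26.5, 14.6], [-100.4, 44.5, 18.4]]
top casetop 7431 [[-93.3, -81.6, 79.4], [-2.0, 0.8, 82.8], [92.6, 84.0, 85.7]]
side ptop 58 [[-175.0, -20.3, 67.1], [-171.3, 17.0, 74.3], [-167.1, 76.0, 77.5]]
side block 168 [[-159.5, -5.0, 33.9], [-138.4, 21.5, 37.9], [-119.3, 57.8, 40.5]]
side floor 37 [[-115.3, 6.4, 12.3], [-108.5, 20.3, 16.2], [-100.8, 43.1, 19.2]]
side casetop 2066 [[-92.8, -83.5, 79.6], [-1.2, -10.5, 83.3], [92.3, 80.8, 85.7]]
```

View pics/w2.png

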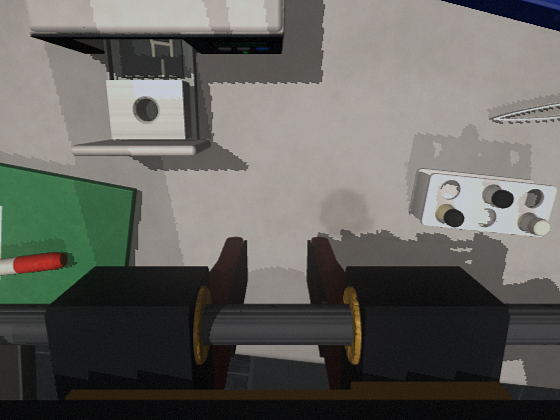

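Wrist view: the drawer has sprung out, with the well hole at (146,109) and the panel at (140,147). The white cap is at (541,228) in the rack, and the fingers are part open. I'll move over the vial.

Call:
{"fn": "servo_tool", "kwargs": {"deltas": [[[-5, 38, 0], [0, 0, 0.05]], [[-10, 76, 0], [0, 0, 0.103]], [[-15, 114, 0], [0, 0, 0.103]], [[-20, 152, 0], [0, 0, 0.103]], [[-24, 190, 10], [0, 0, 0.103]]]}}

```text
t: 7.97
ee_pos: [511.5, -71.0, 176.5]
orientation: [3.141, 0.037, 0.003]
ft_force: [0.9, 0.5, 0.0]
width: 28.0
grasp_force: 0.0
```

Call:
{"fn": "servo_tool", "kwargs": {"deltas": [[[-3, 15, 18], [0, 0, 0]], [[-6, 27, 36], [0, 0, 0]], [[-6, 27, 48], [0, 0, 0]], [[-6, 27, 48], [0, 0, 0]]]}}

```text
t: 8.3
ee_pos: [503.2, -97.0, 124.9]
orientation: [-3.14, -0.033, 0.008]
ft_force: [-0.9, -0.3, -0.3]
width: 28.0
grasp_force: 0.0
```

```bash
python3 - <<'E'
from h import *
p=get_image("wrist");cv2.imwrite("pics/w3.png",p["frame"]);P=pts(p)
S=P[(abs(P[:,0]-513)<13)&(abs(P[:,1]+101)<13)&(P[:,2]>44)&(P[:,2]<62)]
r=cv2.minAreaRect(S[:,:2].astype(np.float32));c,rad=cv2.minEnclosingCircle(S[:,:2].astype(np.float32))
print(len(S),r,c,rad,np.percentile(S[:,2],[5,50,95]))
for q in("white_vial",):
  for s in finder.silhouettes(q,p): print(s["score"],np.median(pts(p,s["mask"]),0))
go([513.5,-101,80],0.02)
E
```

```text
411 ((513.3772583007812, -100.15028381347656), (13.683027267456055, 13.585090637207031), 71.32648468017578) (513.1787719726562, -100.21549224853516) 7.239135265350342 [49.00457592 53.82049905 55.03143717]
0.83 [ 515.89302316 -100.49516327   53.488708  ]
t 8.4 pos [505.1 -96.6 127.4] shift [ 8.4  4.6 47.4] turn [-0.001  0.002  0.002] F [-0.5  1.6 -0.2] w 28.0
```

View pics/w3.png

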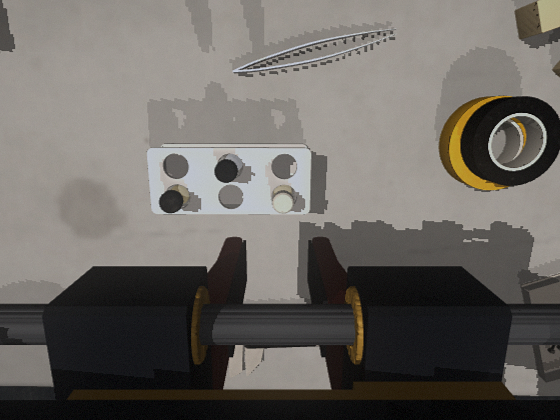

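Wrist view: the white cap is at (283,201) and the front-middle hole next to it is empty. Black caps are at (171,201) and (226,170). The cap measures (513.3, -100.2) with its top at z 55, as it should. I'll descend.

Call:
{"fn": "servo_tool", "kwargs": {"deltas": [[[4, 2, 15], [0, 0, 0]], [[8, 4, 35], [0, 0, 0]], [[8, 4, 45], [0, 0, 0]], [[8, 4, 45], [0, 0, 0]]]}}

```text
t: 8.73
ee_pos: [512.9, -100.2, 82.1]
orientation: [-3.141, -0.036, 0.004]
ft_force: [0.1, 0.0, -0.2]
width: 27.6
grasp_force: 0.0
```

```bash
python3 - <<'E'
from h import *
go([513.3,-100.2,39],0.02)
E
```

```text
t 8.73 pos [ 512.9 -100.2   82.1] shift [ 0.6  0.  43.1] turn [-0.001  0.003  0.003] F [ 0.1  0.  -0.2] w 27.6
```

Call:
{"fn": "servo_tool", "kwargs": {"deltas": [[[0, 0, 12], [0, 0, 0]], [[0, 0, 24], [0, 0, 0]], [[0, 0, 34], [0, 0, 0]], [[0, 0, 42], [0, 0, 0]], [[0, 0, 42], [0, 0, 0]]]}}

```text
t: 9.15
ee_pos: [512.6, -100.9, 39.7]
orientation: [-3.141, -0.034, 0.004]
ft_force: [-0.2, -0.1, -0.4]
width: 27.5
grasp_force: 0.0
```

Call:
{"fn": "servo_tool", "kwargs": {"deltas": [[[0, 0, 1], [0, 0, 0]], [[0, 0, 1], [0, 0, 0]], [[0, 0, 1], [0, 0, 0]], [[0, 0, 1], [0, 0, 0]], [[0, 0, 1], [0, 0, 0]]], "grip": 1}}

```text
t: 9.57
ee_pos: [514.1, -101.3, 40.9]
orientation: [3.141, 0.034, 0.001]
ft_force: [0.3, -0.5, -0.0]
width: 14.7
grasp_force: 30.0
```

Call:
{"fn": "servo_tool", "kwargs": {"deltas": [[[0, 0, -8], [0, 0, 0]], [[0, 0, -20], [0, 0, 0]], [[0, 0, -40], [0, 0, 0]], [[0, 0, -65], [0, 0, 0]], [[0, 0, -90], [0, 0, 0]]]}}

```text
t: 9.98
ee_pos: [513.6, -101.2, 132.3]
orientation: [-3.141, -0.034, 0.0]
ft_force: [0.6, 0.5, -0.1]
width: 14.9
grasp_force: 30.0
```

```bash
python3 - <<'E'
from h import *
go([*rd(-142,26.5),135],RY)
p=get_image("side");P=pts(p);f=p["frame"]
S=P[(abs(P[:,0]-514)<14)&(abs(P[:,1]+101)<25)&(P[:,2]>80)&(P[:,2]<160)]
if len(S):
  for z in range(84,160,6):
    q=S[(S[:,2]>=z)&(S[:,2]<z+6)]
    if len(q): print(z,len(q),q.min(0).round(),q.max(0).round())
c=np.linalg.inv(p["pose"])@[514,-101,120,1];u,v=(p["K"]@c[:3]/c[2])[:2].astype(int)
cv2.imwrite("pics/s3.png",cv2.resize(f[v-50:v+50,u-60:u+60],None,fx=5,fy=5,interpolation=3));print(u,v)
E
```

```text
t 9.98 pos [ 513.6 -101.2  132.3] shift [  60.1 -330.8   -2.7] turn [-0.     0.    -0.103] F [ 0.6  0.5 -0.1] w 14.9
96 19 [ 506. -110.   96.] [ 521. -101.  102.]
102 18 [ 506. -109.  102.] [ 521. -100.  108.]
108 16 [ 507. -110.  108.] [521. -98. 113.]
114 16 [ 507. -108.  114.] [ 521. -103.  120.]
120 17 [ 507. -110.  120.] [ 520. -104.  125.]
126 9 [ 507. -111.  126.] [ 520. -105.  130.]
132 14 [ 505. -119.  135.] [ 525. -114.  138.]
138 31 [ 503. -120.  138.] [ 525. -115.  144.]
144 28 [ 503. -119.  145.] [526. -91. 149.]
150 36 [ 503. -120.  150.] [526. -88. 156.]
156 17 [ 504. -119.  156.] [ 526. -111.  160.]
236 241
```

View pics/s3.png

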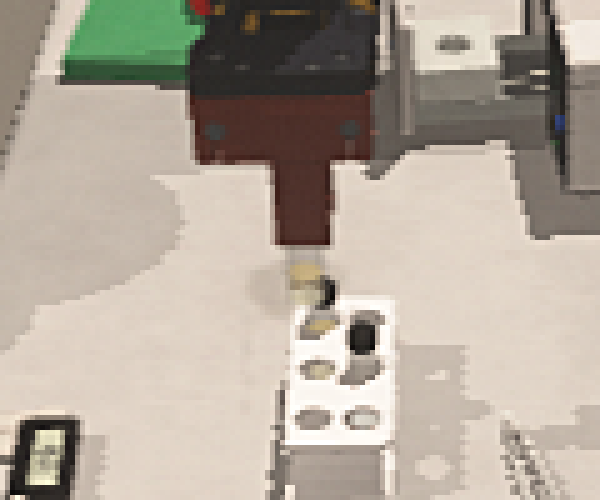

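Side view: the vial hangs upright below the fingertips. Its bottom is 36 mm under the TCP and centred in x. I'll carry it to a spot in front of the drawer and measure the well.

Call:
{"fn": "servo_tool", "kwargs": {"deltas": [[[0, -30, -2], [0, 0, -0.03]], [[0, -68, -4], [0, 0, -0.06]], [[0, -106, -5], [0, 0, -0.103]], [[0, -144, -5], [0, 0, -0.103]], [[0, -182, -5], [0, 0, -0.103]]]}}

```text
t: 10.45
ee_pos: [510.0, 82.3, 136.9]
orientation: [-3.135, -0.195, -0.003]
ft_force: [-0.1, -0.3, -0.1]
width: 14.5
grasp_force: 30.0
```

Call:
{"fn": "servo_tool", "kwargs": {"deltas": [[[4, -38, 0], [0, 0, 0]], [[8, -76, 0], [0, 0, 0]], [[12, -112, 0], [0, 0, 0]], [[15, -140, 0], [0, 0, 0]], [[15, -148, 0], [0, 0, 0]]]}}

```text
t: 10.87
ee_pos: [506.7, 233.4, 136.9]
orientation: [-3.134, -0.201, -0.004]
ft_force: [-0.4, -0.4, 0.5]
width: 15.1
grasp_force: 30.0
```

```bash
cat > well.py <<'E'
from h import *
M=np.array([[np.cos(RY),-np.sin(RY)],[np.sin(RY),np.cos(RY)]])
for k in range(2):
    p=get_image("wrist");P=pts(p);L=np.c_[(P[:,:2]-RC)@M,P[:,2]]
    S=L[(abs(L[:,0]+142)<19)&(abs(L[:,1]-27)<26)&(L[:,2]>33)&(L[:,2]<41)]
    B=L[(L[:,0]>-166)&(L[:,0]<-105)&(L[:,1]>-15)&(L[:,1]<70)&(L[:,2]>34)&(L[:,2]<40)]
    T=L[(L[:,0]>-190)&(L[:,0]<-150)&(L[:,2]>71)&(L[:,2]<78)]
    print("block",np.percentile(B,[1,50,99],0).round(1).tolist(),"panel",len(T),np.percentile(T,[1,99],0).round(1).tolist() if len(T) else "")
    # hole: plan-view raster of image on plane z=37
    g=np.stack(np.meshgrid(np.arange(-165,-115,.25),np.arange(0,54,.25),indexing="ij"),-1).reshape(-1,2)
    W=np.c_[RC+g@M.T,np.full(len(g),37.),np.ones(len(g))];c=(np.linalg.inv(p["pose"])@W.T)[:3];uv=(p["K"]@c);uv=(uv[:2]/uv[2]).astype(np.float32)
    o=cv2.remap(p["frame"],uv[0].reshape(200,216),uv[1].reshape(200,216),cv2.INTER_LINEAR)
    gr=cv2.GaussianBlur(cv2.cvtColor(o,6),(5,5),0)
    h=cv2.HoughCircles(gr,cv2.HOUGH_GRADIENT,1,40,param1=80,param2=12,minRadius=32,maxRadius=48)
    if h is not None: print([( -165+y/4, x/4, r/4) for x,y,r in h[0][:3]])
cv2.imwrite("pics/hole%.1f.png"%ctrl.get_obs()["t"],np.hstack([cv2.resize(o,None,fx=2,fy=2)]));cv2.imwrite("pics/wl.png",p["frame"])
go([*rd(-142,26.5),135],RY)
E
python3 well.py; ls pics
```

```text
block [[-164.9, -2.3, 34.6], [-141.3, 27.1, 36.4], [-119.3, 56.6, 38.0]] panel 1789 [[-174.4, -16.6, 71.1], [-167.1, 71.3, 74.7]]
[(np.float32(-141.875), np.float32(26.875), np.float32(10.675))]
block [[-164.7, -2.3, 34.6], [-141.1, 27.2, 36.4], [-119.2, 56.6, 38.0]] panel 1801 [[-174.8, -16.8, 71.1], [-167.3, 71.2, 74.7]]
[(np.float32(-142.125), np.float32(26.875), np.float32(10.85))]
t 10.97 pos [506.2 230.8 136.2] shift [59.8  7.6  1.3] turn [-0.    -0.001  0.003] F [ 0.7 -0.7 -0.7] w 14.4
a.png
b.png
hole11.0.png
s3.png
side0.png
t2.png
top0.png
w1.png
w2.png
w3.png
wl.png
```

```bash
python3 -c "
from h import *
go([*rd(-142,26.4),100],RY)"
```

```text
t 10.97 pos [506.2 230.8 136.2] shift [59.8  7.7 36.3] turn [-0.    -0.001  0.003] F [ 0.7 -0.7 -0.7] w 14.4
```

Call:
{"fn": "servo_tool", "kwargs": {"deltas": [[[15, 2, 0], [0, 0, 0]], [[30, 4, 0], [0, 0, 0]], [[45, 6, 0], [0, 0, 0]], [[60, 8, 0], [0, 0, 0]], [[60, 8, 0], [0, 0, 0]]]}}

```text
t: 11.38
ee_pos: [569.5, 227.1, 136.2]
orientation: [-3.135, -0.192, -0.004]
ft_force: [-0.3, 0.3, 0.2]
width: 14.8
grasp_force: 30.0
```

```bash
python3 -c "
from h import *
go([*rd(-142,26.4),78],RY)"
```

```text
t 11.38 pos [569.5 227.1 136.2] shift [-2.7 -4.  58.1] turn [-0.    -0.002 -0.003] F [-0.3  0.3  0.2] w 14.8
```

Call:
{"fn": "servo_tool", "kwargs": {"deltas": [[[-1, -2, 20], [0, 0, 0]], [[-1, -2, 40], [0, 0, 0]], [[-1, -2, 45], [0, 0, 0]], [[-1, -2, 45], [0, 0, 0]], [[-1, -2, 45], [0, 0, 0]]]}}

```text
t: 11.8
ee_pos: [565.3, 230.1, 90.8]
orientation: [3.135, 0.195, -0.001]
ft_force: [0.2, -0.4, 0.2]
width: 14.2
grasp_force: 30.0
```

```bash
python3 -c "
from h import *
go([*rd(-142,26.4),78],RY)
p=get_image('side');P=pts(p);S=P[(abs(P[:,0]-567)<14)&(abs(P[:,1]-229)<25)&(P[:,2]>30)&(P[:,2]<88)]
for z in range(48,90,5):
    q=S[(S[:,2]>=z)&(S[:,2]<z+5)]
    if len(q): print(z,len(q),q.min(0).round(1),q.max(0).round(1))
go([*rd(-142,26.4),78],RY)
"
```

```text
t 11.8 pos [565.3 230.1  90.8] shift [ 1.3 -0.5 12.8] turn [ 0.     0.001 -0.001] F [ 0.2 -0.4  0.2] w 14.2
53 5 [557.3 220.6  56.3] [570.9 228.6  57.7]
58 8 [557.3 220.6  58.7] [571.  228.1  62.8]
63 10 [557.5 219.9  63.6] [571.1 228.2  67.6]
68 9 [557.5 220.8  68.6] [571.1 229.   72.2]
73 11 [557.6 222.6  73.2] [571.2 229.   77.8]
78 9 [557.8 219.6  78.6] [571.2 231.7  83. ]
83 8 [557.8 220.5  83.6] [571.3 226.8  87.9]
t 11.85 pos [565.8 230.5  91.4] shift [ 0.7 -0.2 13.4] turn [-0.    -0.001 -0.001] F [-0.2 -0.2 -0.3] w 15.1
```

Call:
{"fn": "servo_tool", "kwargs": {"deltas": [[[1, 0, 5], [0, 0, 0]], [[1, 0, 10], [0, 0, 0]], [[1, 0, 13], [0, 0, 0]], [[1, 0, 13], [0, 0, 0]]]}}

```text
t: 12.18
ee_pos: [566.1, 230.8, 76.8]
orientation: [3.135, 0.196, -0.001]
ft_force: [-0.0, 0.5, 0.0]
width: 14.7
grasp_force: 30.0
```

Call:
{"fn": "servo_tool", "kwargs": {"deltas": [[[0, 0, 2], [0, 0, 0]], [[0, 0, 4], [0, 0, 0]], [[0, 0, 5], [0, 0, 0]], [[0, 0, 5], [0, 0, 0]]]}}

```text
t: 12.52
ee_pos: [566.4, 230.9, 72.2]
orientation: [3.135, 0.196, -0.001]
ft_force: [0.1, 0.9, -0.1]
width: 14.6
grasp_force: 30.0
```

Call:
{"fn": "servo_tool", "kwargs": {"deltas": [[[0, 0, 1], [0, 0, 0]], [[0, 0, 2], [0, 0, 0]], [[0, 0, 3], [0, 0, 0]], [[0, 0, 3], [0, 0, 0]]]}}

```text
t: 12.85
ee_pos: [566.5, 230.9, 69.3]
orientation: [3.135, 0.196, -0.0]
ft_force: [0.3, -0.7, -0.2]
width: 14.6
grasp_force: 30.0
```

Call:
{"fn": "servo_tool", "kwargs": {"deltas": [[[0, 0, 1.5], [0, 0, 0]], [[0, 0, 3], [0, 0, 0]], [[0, 0, 4], [0, 0, 0]], [[0, 0, 4], [0, 0, 0]]]}}

```text
t: 13.18
ee_pos: [566.4, 230.9, 65.1]
orientation: [3.135, 0.196, -0.001]
ft_force: [-0.2, -0.4, -0.3]
width: 14.5
grasp_force: 30.0
```

Call:
{"fn": "servo_tool", "kwargs": {"deltas": [[[0, 0, 2], [0, 0, 0]], [[0, 0, 4], [0, 0, 0]], [[0, 0, 6], [0, 0, 0]], [[0, 0, 6], [0, 0, 0]]]}}

```text
t: 13.52
ee_pos: [566.3, 230.9, 58.9]
orientation: [3.135, 0.196, -0.001]
ft_force: [-0.1, -0.2, -0.1]
width: 14.8
grasp_force: 30.0
```

Call:
{"fn": "servo_tool", "kwargs": {"deltas": [[[0, 0, 2], [0, 0, 0]], [[0, 0, 4], [0, 0, 0]], [[0, 0, 6], [0, 0, 0]], [[0, 0, 6], [0, 0, 0]]]}}

```text
t: 13.85
ee_pos: [566.3, 230.9, 53.0]
orientation: [3.135, 0.196, -0.001]
ft_force: [0.2, 0.0, -1.0]
width: 14.9
grasp_force: 30.0
```

Sliding in freely. The floor should come at a TCP height of about 47.

Call:
{"fn": "servo_tool", "kwargs": {"deltas": [[[0, 0, 1], [0, 0, 0]], [[0, 0, 2], [0, 0, 0]], [[0, 0, 3], [0, 0, 0]], [[0, 0, 3], [0, 0, 0]]]}}

```text
t: 14.18
ee_pos: [566.5, 230.9, 50.3]
orientation: [3.135, 0.196, -0.0]
ft_force: [0.5, 1.3, 0.7]
width: 15.2
grasp_force: 30.0
```

Call:
{"fn": "servo_tool", "kwargs": {"deltas": [[[0, 0, 1], [0, 0, 0]], [[0, 0, 1.5], [0, 0, 0]], [[0, 0, 1.5], [0, 0, 0]]]}}

```text
t: 14.43
ee_pos: [566.5, 230.9, 48.9]
orientation: [3.135, 0.196, -0.0]
ft_force: [0.3, -0.0, 0.4]
width: 14.8
grasp_force: 30.0
```

Call:
{"fn": "servo_tool", "kwargs": {"deltas": [[[0, 0, 0.7], [0, 0, 0]], [[0, 0, 1], [0, 0, 0]], [[0, 0, 1], [0, 0, 0]]]}}

```text
t: 14.68
ee_pos: [566.5, 230.9, 47.9]
orientation: [3.135, 0.196, -0.0]
ft_force: [0.2, 0.1, -0.3]
width: 14.6
grasp_force: 30.0
```

Call:
{"fn": "servo_tool", "kwargs": {"deltas": [[[0, 0, 0.5], [0, 0, 0]], [[0, 0, 0.5], [0, 0, 0]], [[0, 0, 0.5], [0, 0, 0]]]}}

```text
t: 14.93
ee_pos: [566.7, 231.0, 47.5]
orientation: [-3.135, -0.196, -0.0]
ft_force: [0.8, -1.0, 1.2]
width: 14.5
grasp_force: 30.0
```

Call:
{"fn": "servo_tool", "kwargs": {"deltas": [[[0, 0, 0.5], [0, 0, 0]], [[0, 0, 0.5], [0, 0, 0]], [[0, 0, 0.5], [0, 0, 0]]]}}

```text
t: 15.18
ee_pos: [566.9, 231.1, 47.4]
orientation: [-3.135, -0.196, -0.001]
ft_force: [0.4, 0.2, 4.6]
width: 14.6
grasp_force: 30.0
```

Call:
{"fn": "servo_tool", "kwargs": {"deltas": [[[0, 0, -0.5], [0, 0, 0]], [[0, 0, -0.5], [0, 0, 0]]]}}

```text
t: 15.35
ee_pos: [566.6, 231.0, 47.5]
orientation: [-3.135, -0.196, -0.0]
ft_force: [-1.1, -0.5, 2.6]
width: 14.7
grasp_force: 30.0
```

Call:
{"fn": "servo_tool", "kwargs": {"deltas": [[[0, 0, 0], [0, 0, 0]], [[0, 0, 0], [0, 0, 0]], [[0, 0, 0], [0, 0, 0]], [[0, 0, 0], [0, 0, 0]]], "grip": 0.36}}

```text
t: 15.68
ee_pos: [566.4, 230.9, 47.2]
orientation: [3.135, 0.196, -0.001]
ft_force: [0.2, -0.7, -0.3]
width: 27.8
grasp_force: 0.0
```

Call:
{"fn": "servo_tool", "kwargs": {"deltas": [[[0, 0, -10], [0, 0, 0]], [[0, 0, -25], [0, 0, 0]], [[0, 0, -45], [0, 0, 0]], [[0, 0, -70], [0, 0, 0]], [[0, 0, -95], [0, 0, 0]]]}}

```text
t: 16.1
ee_pos: [566.2, 230.8, 143.7]
orientation: [3.135, 0.196, -0.001]
ft_force: [0.3, -0.0, -0.2]
width: 28.4
grasp_force: 0.0
```

Call:
{"fn": "servo_tool", "kwargs": {"deltas": [[[-25, 0, 0], [0, 0, 0]], [[-50, 0, 0], [0, 0, 0]], [[-75, 0, 0], [0, 0, 0]], [[-95, 0, 0], [0, 0, 0]], [[-95, 0, 0], [0, 0, 0]]], "grip": 1}}

```text
t: 16.52
ee_pos: [468.4, 218.2, 142.7]
orientation: [3.134, 0.197, -0.005]
ft_force: [-0.4, -1.0, 0.0]
width: 0.6
grasp_force: 0.0
```

```bash
python3 - <<'E'
from h import *
M=np.array([[np.cos(RY),-np.sin(RY)],[np.sin(RY),np.cos(RY)]])
p=get_image("wrist");P=pts(p);L=np.c_[(P[:,:2]-RC)@M,P[:,2]]
S=L[(abs(L[:,0]+142)<15)&(abs(L[:,1]-26.5)<15)&(L[:,2]>45)&(L[:,2]<100)]
print(len(S),S.min(0).round(1),S.max(0).round(1),np.percentile(S[:,2],[50,90]))
cv2.imwrite("pics/w4.png",p["frame"])
go([*rd(-190,25),44],RY)
E
```

```text
553 [-150.8   19.4   45.3] [-136.    34.8   62.8] [60.62670944 61.74648316]
t 16.57 pos [471.  218.9 143.1] shift [48.2  1.6 99.1] turn [0.    0.    0.001] F [-0.3  0.3  0. ] w 0.2
```

View pics/w4.png

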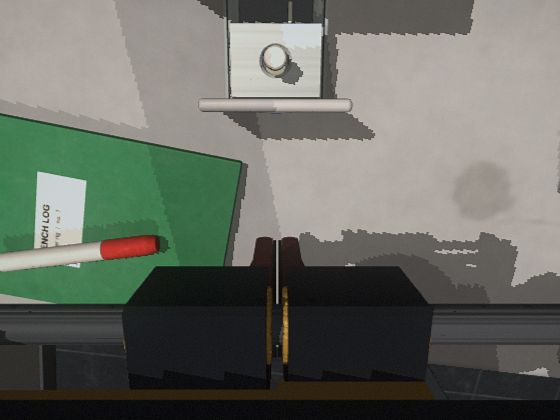

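The vial is seated: its cap at (274,57) has its top at z 62 (11+51), upright in the well. The panel is at (275,104). I'll lower in front of it.

Call:
{"fn": "servo_tool", "kwargs": {"deltas": [[[8, 1, 25], [0, 0, 0]], [[16, 1, 50], [0, 0, 0]], [[24, 1, 75], [0, 0, 0]], [[32, 1, 100], [0, 0, 0]], [[32, 1, 100], [0, 0, 0]]]}}

```text
t: 16.98
ee_pos: [504.7, 221.7, 38.9]
orientation: [3.134, 0.195, -0.006]
ft_force: [0.1, -0.8, -0.3]
width: 0.6
grasp_force: 0.0
```

Call:
{"fn": "servo_tool", "kwargs": {"deltas": [[[5, 0, 0], [0, 0, 0]], [[10, 0, 0], [0, 0, 0]], [[14, 0, 0], [0, 0, 0]], [[17, 0, 0], [0, 0, 0]], [[17, 0, 0], [0, 0, 0]]]}}

```text
t: 17.4
ee_pos: [522.1, 224.6, 43.8]
orientation: [-3.135, -0.196, -0.003]
ft_force: [0.3, 0.3, 0.2]
width: 0.6
grasp_force: 0.0
```

Call:
{"fn": "servo_tool", "kwargs": {"deltas": [[[1, 0, 0], [0, 0, 0]], [[2, 0, 0], [0, 0, 0]], [[3, 0, 0], [0, 0, 0]], [[4, 0, 0], [0, 0, 0]], [[5, 0, 0], [0, 0, 0]]]}}

```text
t: 17.82
ee_pos: [525.2, 224.7, 42.3]
orientation: [3.135, 0.196, -0.002]
ft_force: [-4.7, -0.8, 1.8]
width: 0.4
grasp_force: 2.2
```

Call:
{"fn": "servo_tool", "kwargs": {"deltas": [[[3, 0, 0], [0, 0, 0]], [[7, 0, 0], [0, 0, 0]], [[11, 0, 0], [0, 0, 0]], [[15, 0, 0], [0, 0, 0]], [[19, 0, 0], [0, 0, 0]]]}}

```text
t: 18.23
ee_pos: [544.2, 227.0, 42.1]
orientation: [3.135, 0.196, -0.003]
ft_force: [-5.4, -1.0, 2.6]
width: 0.3
grasp_force: 2.8
```

Call:
{"fn": "servo_tool", "kwargs": {"deltas": [[[4, 0, 0], [0, 0, 0]], [[8, 0, 0], [0, 0, 0]], [[12, 0, 0], [0, 0, 0]], [[16, 0, 0], [0, 0, 0]], [[20, 0, 0], [0, 0, 0]]]}}

```text
t: 18.65
ee_pos: [563.5, 229.4, 42.0]
orientation: [3.135, 0.196, -0.005]
ft_force: [-7.3, -0.8, 2.6]
width: 0.1
grasp_force: 3.6
```

Call:
{"fn": "servo_tool", "kwargs": {"deltas": [[[4, 0, 0], [0, 0, 0]], [[8, 0, 0], [0, 0, 0]], [[12, 0, 0], [0, 0, 0]], [[15, 0, 0], [0, 0, 0]], [[17, 0, 0], [0, 0, 0]]]}}

```text
t: 19.07
ee_pos: [580.4, 231.4, 41.9]
orientation: [3.135, 0.196, -0.005]
ft_force: [-6.8, -0.4, 2.7]
width: 0.6
grasp_force: 3.4
```

Call:
{"fn": "servo_tool", "kwargs": {"deltas": [[[2, 0, 0], [0, 0, 0]], [[4, 0, 0], [0, 0, 0]], [[6, 0, 0], [0, 0, 0]], [[8, 0, 0], [0, 0, 0]], [[8, 0, 0], [0, 0, 0]]]}}

```text
t: 19.48
ee_pos: [588.5, 232.4, 41.9]
orientation: [3.135, 0.196, -0.004]
ft_force: [-6.3, -1.5, 2.1]
width: 0.5
grasp_force: 3.1
```

Call:
{"fn": "servo_tool", "kwargs": {"deltas": [[[1, 0, 0], [0, 0, 0]], [[2, 0, 0], [0, 0, 0]], [[2, 0, 0], [0, 0, 0]]]}}

```text
t: 19.73
ee_pos: [590.3, 232.7, 41.9]
orientation: [3.135, 0.196, -0.004]
ft_force: [-5.9, -1.4, 2.4]
width: 0.2
grasp_force: 3.0
```

Call:
{"fn": "servo_tool", "kwargs": {"deltas": [[[1, 0, 0], [0, 0, 0]], [[1, 0, 0], [0, 0, 0]]]}}

```text
t: 19.9
ee_pos: [591.2, 232.8, 41.9]
orientation: [3.135, 0.196, -0.005]
ft_force: [-6.6, -1.2, 2.5]
width: 0.5
grasp_force: 3.4
```

Call:
{"fn": "servo_tool", "kwargs": {"deltas": [[[0.7, 0, 0], [0, 0, 0]], [[0.7, 0, 0], [0, 0, 0]]]}}

```text
t: 20.07
ee_pos: [591.7, 232.9, 41.9]
orientation: [3.135, 0.196, -0.005]
ft_force: [-7.2, -1.5, 3.0]
width: 0.4
grasp_force: 3.4
```

Call:
{"fn": "servo_tool", "kwargs": {"deltas": [[[0.5, 0, 0], [0, 0, 0]], [[0.5, 0, 0], [0, 0, 0]]]}}

```text
t: 20.23
ee_pos: [592.2, 232.9, 41.8]
orientation: [3.135, 0.196, -0.005]
ft_force: [-6.3, -0.5, 1.2]
width: 0.6
grasp_force: 3.5
```

Call:
{"fn": "servo_tool", "kwargs": {"deltas": [[[0.5, 0, 0], [0, 0, 0]], [[0.5, 0, 0], [0, 0, 0]]]}}

```text
t: 20.4
ee_pos: [592.7, 233.0, 41.8]
orientation: [3.135, 0.196, -0.005]
ft_force: [-6.8, -1.1, 1.6]
width: 0.4
grasp_force: 3.4
```

Call:
{"fn": "servo_tool", "kwargs": {"deltas": [[[0.5, 0, 0], [0, 0, 0]], [[0.5, 0, 0], [0, 0, 0]]]}}

```text
t: 20.57
ee_pos: [593.0, 233.0, 41.8]
orientation: [3.135, 0.196, -0.006]
ft_force: [-7.3, -0.9, 2.9]
width: 0.4
grasp_force: 3.8
```

Call:
{"fn": "servo_tool", "kwargs": {"deltas": [[[0.5, 0, 0], [0, 0, 0]], [[0.5, 0, 0], [0, 0, 0]]]}}

```text
t: 20.73
ee_pos: [593.1, 233.0, 41.8]
orientation: [3.134, 0.196, -0.007]
ft_force: [-8.3, -0.7, 4.0]
width: 0.4
grasp_force: 4.4
```

Call:
{"fn": "servo_tool", "kwargs": {"deltas": [[[0.5, 0, 0], [0, 0, 0]], [[0.5, 0, 0], [0, 0, 0]]]}}

```text
t: 20.9
ee_pos: [593.2, 233.0, 41.7]
orientation: [3.134, 0.196, -0.008]
ft_force: [-10.2, -1.6, 3.5]
width: 0.6
grasp_force: 4.9
```

Same signature as before (the stop at 593.2). I'll let back slowly.

Call:
{"fn": "servo_tool", "kwargs": {"deltas": [[[-3, 0, 0], [0, 0, 0]], [[-7, 0, 0], [0, 0, 0]], [[-11, 0, 0], [0, 0, 0]], [[-15, 0, 0], [0, 0, 0]], [[-20, 0, 0], [0, 0, 0]]]}}

```text
t: 21.32
ee_pos: [576.6, 231.3, 42.5]
orientation: [-3.135, -0.196, -0.003]
ft_force: [0.3, 0.2, -0.1]
width: 0.1
grasp_force: 0.0
```

Call:
{"fn": "servo_tool", "kwargs": {"deltas": [[[-6, 0, 0], [0, 0, 0]], [[-16, 0, 0], [0, 0, 0]], [[-30, 0, 0], [0, 0, 0]], [[-45, 0, 0], [0, 0, 0]], [[-45, 0, 0], [0, 0, 0]]]}}

```text
t: 21.73
ee_pos: [528.0, 224.8, 42.2]
orientation: [3.135, 0.197, -0.004]
ft_force: [0.0, 0.8, 0.1]
width: 0.5
grasp_force: 0.0
```

Call:
{"fn": "servo_tool", "kwargs": {"deltas": [[[0, 0, -25], [0, 0, 0]], [[0, 0, -50], [0, 0, 0]], [[0, 0, -80], [0, 0, 0]], [[0, 0, -105], [0, 0, 0]], [[0, 0, -105], [0, 0, 0]]]}}

```text
t: 22.15
ee_pos: [534.9, 226.9, 152.8]
orientation: [-3.132, -0.196, -0.015]
ft_force: [0.7, -0.0, -0.0]
width: 0.4
grasp_force: 0.0
```

```bash
python3 - <<'E'
from h import *
M=np.array([[np.cos(RY),-np.sin(RY)],[np.sin(RY),np.cos(RY)]])
p=get_image("wrist");P=pts(p);L=np.c_[(P[:,:2]-RC)@M,P[:,2]]
T=L[(L[:,0]>-190)&(L[:,0]<-99)&(abs(L[:,1]-26)<60)&(L[:,2]>70)&(L[:,2]<78)]
print(len(T),np.percentile(T,[1,50,99],0).round(1));cv2.imwrite("pics/w5.png",p["frame"]);go([0,0,0],0)
E
```

```text
1822 [[-116.4  -16.9   70.3]
 [-112.6   27.    72.9]
 [-108.9   71.2   74.7]]
t 22.2 pos [533.7 226.5 150.5] shift [-558.7  158.5  146.5] turn [-0.002 -0.007  0.125] F [-0.3 -0.3 -0.8] w 0.6
```

View pics/w5.png

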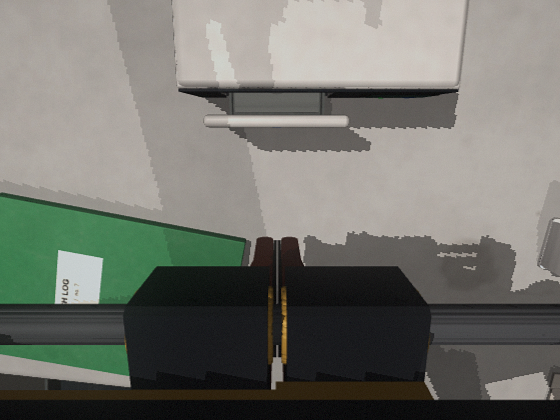

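The drawer stays shut: the panel at (277,120) is back at its first shut position (local -116), and the robot touches nothing. Handing in.

```bash
python3 -c "
from workcell import close_job
print(close_job())"
```

```text
the job is handed in; nothing more can be done
None
```

The job is handed in: the white-capped vial stands fully down in the well, and the drawer is latched shut and stayed so after I let go; no push read over about 11 N.

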